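# Raise the heavy flap of the sample well with its lever

### The arm

A 6-joint arm with a two-finger parallel gripper is mounted at the origin on a cart in front of the work surface, level with it; the furniture and walls round the work are solid. World frame = base frame: x ahead of the robot, y to its left, z up, the work surface at z = 0. Lengths are in m, angles in degrees, forces in N, time in s.
With the tool pointing down it reaches from about 0.35 to 0.875 m from the base axis. Payload 4.2 kg.
Tool frame: the origin (TCP) lies between the finger pads; the fingertips stand 8 mm ahead of it and the grasp point (between the pads) lies 11 mm behind it; z points along the fingers, y is the line along which they close (so a half turn about z gives the same grasp; the last joint's range is limited). The gripper opens to 87 mm and grips with 3 to 60 N. Pads are 19 mm wide; open, the fingers measure 117 mm over their backs; the gripper's body (75 mm by 190 mm) begins 51 mm behind the grasp point.
Start: joints at [-61.559, 22.042, 0.453, 0, -68.411, -14.817], TCP at [0.147, -0.607, 0.231] pointing down, gripper open.
Joint ranges: [-179.83, 179.83], [-69.29, 118.12], [-61.27, 80.66], [-181.25, 117.63], [-171.15, -9.14], [-177.46, 177.46]. Speed limits (degrees/s): [159.86, 159.86, 180, 180, 180, 180].

### API

Orientations are given as a 3x3 rotation matrix whose columns are the frame's x, y, z axes.
In Python, from station import sense, capture, camera_model, finish_job, find_in gives the robot as it stands. The module is installed in compiled form; this text tells all that it offers.
- The arm moves only by the tool arm_command, never from a script. Its argument "motion" is a list of rows, each a list of 7 numbers: the finger opening in mm, from 0 to 87, then the shift along the tool's x, y, z in mm, then the turn, a rotation vector about the tool's x, y, z in rad. In form: [[jaw, dx, dy, dz, rx, ry, rz], ...]. A call has 1 to 8 rows; each row shifts and turns the commanded pose from where the row before left it, along the tool's axes as they then stand; what a row does not reach is not made up. A row lasts 1/10 s, in which the tool goes at most 50 mm and 8.59 degrees, less where a joint would pass 70% of its speed; a pose out of reach is approached as far as the arm can. A call with a gripper value outside its range is refused whole. The fingers move at their own pace and stop on an object; the grip force is fixed at half the most. Time passes only in rows, so rows that do not move let the fingers close. It gives the time, the measured TCP pose, the force, the opening and the grip force at its end, in the units of the state.
- sense(): the state, without advancing time (a new reading comes with each control period).
- capture(name): name is "scene" or "top" or "wrist"; returns the picture (480x640x3 uint8, red, green, blue); there is no depth.
- camera_model(name): a dict with "fx", "fy", "cx", "cy" (pixels), "R" (3x3) and "t" (3): a world point X has camera coordinates R X + t. Camera axes: x right, y down, z forward; pixel columns grow to the right and rows downward; lengths in m; the calibration is good to about 2 mm. A picture is of the moment at which its call begins: read the wrist's pose just before it. camera_model takes no time and is no camera call; for the wrist camera it gives the pose at the moment of the call.
- finish_job(): hands the job in; it is judged then, once.
Trained networks look in the newest picture that a camera, given by its name, has taken for a name from the list of things; names that differ only in an ending like _2 or _b are one class to them, and where a whole thing is asked for, a point or a joint stands for the part that bears it (a point fixed in the world has none). Each returns a list of dicts, best first, with "p" (0 to 1); they miss things now and then, are a little off and sometimes report something else, mostly with a low value. They report only what shows in the picture. A call takes as long as a camera call.
- find_in(target, camera): "location" ([row, column] in pixels, amid what is visible of it).
The state is a dict: "time_s": time; "joints": joint angles; "joint_velocities": joint speeds; "effort": joint torques, N m; "tcp_pos": TCP position; "ee_rot": TCP orientation; "wrist_force": force on the tool from outside, world axes, zero at the start; "moment": the same for the moment, N m; "gripper_width": opening from 0.0 (shut) to 1.0 (fully open); "gripper_force": force on a finger pad.
Only numpy, scipy, OpenCV 4.12 (cv2) and the standard library are available. Lean on these libraries where they do the work, as an engineer would, in place of code of your own. Each camera call takes 0.05 s, during which the arm holds its last target. There are 200 camera calls.

### The job

Push the lever carriage fully home by the end of the red pad, so that the lever's nose is under the overhanging lip of the steel flap. Then press the red pad down until the lever meets its rubber stop, raising the flap, and finish while still holding it pressed down there. Only push and press with the fingers: do not pinch the pad, do not touch the flap, and leave the other things on the table alone.

Things in the scene. Friction and masses are not known exactly. Their poses are not given: they have to be found in the camera images.
- lifter: Fixed grey base plate 360 x 140 x 10 mm. Origin on the table, below the lever's pivot as it is with the carriage home. x axis: along the lever from the red pad to the blue well (pushing direction), within 0.3 rad of the robot's right (world -y); z up. The plate spans x -0.16 to 0.20, the open-topped well x 0.095 to 0.195, 130 mm wide, 88 mm high.
- carriage_block (a joint): Slide of the aluminium carriage that carries the lever's pivot, along the base's +x: 0 = drawn back, 0.05 m = fully home on a hard stop. Starts at 0 to 0.015. About 5 N of friction; it stays where it is left. Pivot axis: at x = joint - 0.05 m, y = 0, z = 90 mm in the base's frame.
- lever_arm (a joint): Lever angle: 0 = at rest, tilted 0.14 rad nose-down, held by a light return spring; grows as the red pad goes down; 0.44 rad = on its rubber stop (hard limit). Dark bar 24 mm wide, 10 mm thick, pivoted 192 mm from its red end and 85 mm from its nose. With the flap on the nose the pad needs about 5 to 12 N; let go, it comes back up.
- flap (a joint): Steel flap (lid) of the well, about 2 kg, 138 x 134 x 15 mm, hinged at the far (+x) edge of the well; 0 = shut, grows as it opens; it falls shut when not held. About 0.24 rad when the lever is home and fully pressed.
- pad_top (a point): Centre of the top face of the red pad on the lever's long end, 164 mm from the pivot along the lever. Pad: 56 mm along the lever, 42 mm wide, 22 mm thick. About 124 mm above the table at rest, 52 mm when fully pressed. The point's x axis is level at rest (the pad is tilted 0.14 rad) and turns with the lever.
- pad_end (a point): Centre of the free end face of the red pad (42 mm wide, 22 mm high), 192 mm from the pivot; about 117 mm above the table at rest. Push here, along the base's +x, to move the carriage. The space below and behind it is free.
- nose_tip (a point): Centre of the round nose at the lever's short end, 83 mm from the pivot; 24 mm wide, 10 mm thick.
- flap_lip (a point): Middle of the lower front edge of the flap, which overhangs the well's front wall by 35 mm; 88 mm above the table when shut, at base x = 0.06. The nose is 20 to 25 mm under it when the carriage is home.
- phone: Loose black handset, 47 x 113 x 15 mm, lying; bystander. Origin at its underside.
- weight: Loose brass weight with a knob, 33 mm diameter, 45 mm high; bystander. Origin at its underside.
- spool: Loose blue solder spool, 54 x 72 x 65 mm; bystander. Origin at its underside.
- tape: Loose roll of black tape, 62 mm diameter, 19 mm high, lying; bystander. Origin at its underside.

How it is judged (in metres and radians):
On the way, in this order (a step that is already met when the one before it is completed fails the run):
1. the carriage is pushed home with the flap still shut (value of joint carriage_block above 0.043 m and value of joint flap below 0.03 rad), for 0.1 s.
2. the pressed lever raises the flap (value of joint flap above 0.15 rad and contact force between the fingers and lever_arm above 1 N), for 0.2 s.
At the end, for the whole second after the job is handed in: Carriage home within 10 mm, lever pressed to its stop (joint above 0.39 of 0.44 rad), flap resting on the nose at 0.18 to 0.30 rad and still, the fingers pressing on the lever with more than 1 N (value of joint lever_arm above 0.39 rad and value of joint flap between 0.18 and 0.3 rad and value of joint carriage_block above 0.04 m and contact force between the fingers and lever_arm above 1 N and velocity of joint flap between -0.05 and 0.05 rad/s); the arm keeps its last pose, push and grip.
It fails at once if the robot touches the flap (contact force between any of the fingers, the arm and flap above 0.5 N).
It fails at once if the pad is pinched between the fingers (x of the grasp point in the frame of pad_top between -0.024 and 0.024 m and y of the grasp point in the frame of pad_top between -0.018 and 0.018 m and z of the grasp point in the frame of pad_top between -0.04 and 0 m).
It fails at once if a bystander is moved or lifted (distance of any of phone, weight, spool, tape from where it was at the start of the episode above 0.03 m).
It also fails if it takes over 45 s, if anything falls off the work surface, if the arm or the gripper's body presses on something with over 40 N, if the wrist force passes 120 N, or if a joint passes its speed limit or range.

## Working session

There is one attempt and no reset: what is moved stays moved. The work goes in short steps, Python scripts to look and compute and a tool call to move; the robot and the scene stay as the last step left them, time stands still between calls to the robot, and variables do not carry over. Pictures are saved under pics/ and viewed, at most 10 in all, crops included, and the job is handed in when it is done.

Besides the shell and the picture viewer there is one more tool, called after "Emit:" by a JSON object that holds its "method" and its "body". arm_command: Moves the arm, as the interface text tells. Its arguments: {"type":"object","properties":{"motion":{"type":"array"}},"required":["motion"]}

```bash
mkdir -p pics; python3 - <<'E'
from station import *
import cv2,numpy as np
s=sense();print(s['tcp_pos'],np.round(s['ee_rot'],3).tolist(),s['gripper_width'])
ims=[]
for c in ['scene','top']:
    im=capture(c);ims.append(im)
    m=camera_model(c);print(c,m)
    for n in ['pad_top','pad_end','nose_tip','flap_lip','lifter','phone','weight','spool','tape']:
        print(n,[(np.round(d['location']).tolist(),round(d['p'],2)) for d in find_in(n,c)[:2]])
    cv2.imwrite(f'pics/{c}0.png',im[:,:,::-1])
E
```

```text
[ 0.1471131  -0.60682349  0.22942225] [[-0.972, -0.235, -0.001], [-0.235, 0.972, 0.002], [0.0, 0.002, -1.0]] 1.002685747870841
scene {'fx': 497.6280717763071, 'fy': 497.6280717763071, 'cx': 321.5426375644408, 'cy': 240.13169547862498, 'R': array([[-0.66858398, -0.74352316,  0.01299111],
       [-0.57826783,  0.50884215, -0.63771937],
       [ 0.4675487 , -0.43388129, -0.77015923]]), 't': array([0.42135732, 0.34058043, 0.95097338])}
pad_top []
pad_end [([235.0, 298.0], 0.74)]
nose_tip [([236.0, 301.0], 0.94)]
flap_lip [([192.0, 391.0], 0.59), ([234.0, 308.0], 0.5)]
lifter [([228.0, 361.0], 0.98)]
phone [([334.0, 351.0], 0.97)]
weight [([220.0, 282.0], 0.53)]
spool [([398.0, 246.0], 0.84), ([219.0, 280.0], 0.31)]
tape [([246.0, 453.0], 0.72), ([193.0, 394.0], 0.57)]
top {'fx': 495.4507265655944, 'fy': 495.4507265655944, 'cx': 319.67064970719895, 'cy': 239.60917886654124, 'R': array([[-6.91219712e-02, -9.97607738e-01,  9.76724404e-04],
       [-9.77540319e-01,  6.75360902e-02, -1.99634169e-01],
       [ 1.99090628e-01, -1.47538948e-02, -9.79870014e-01]]), 't': array([0.07592622, 0.55254892, 1.17187724])}
pad_top [([229.0, 305.0], 0.95), ([239.0, 354.0], 0.36)]
pad_end [([230.0, 302.0], 0.94), ([233.0, 309.0], 0.18)]
nose_tip [([226.0, 302.0], 0.64)]
flap_lip [([234.0, 404.0], 0.84)]
lifter [([236.0, 357.0], 0.9)]
phone [([322.0, 282.0], 0.89), ([303.0, 430.0], 0.48)]
weight [([182.0, 311.0], 0.67)]
spool [([316.0, 176.0], 0.95)]
tape [([301.0, 431.0], 0.54)]
```

View pics/top0.png

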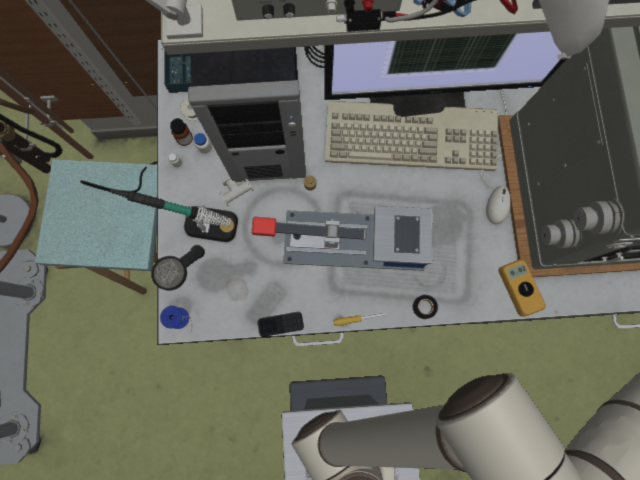

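View pics/scene0.png

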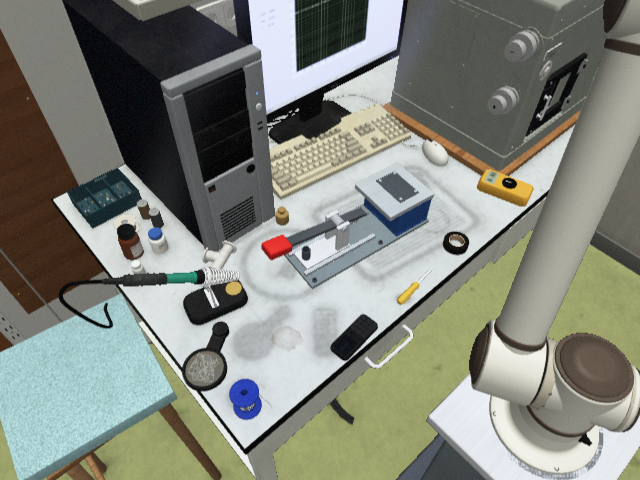

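```bash
python3 - <<'E'
import cv2,numpy as np
a=cv2.imread('pics/top0.png')[170:290,240:450];b=cv2.imread('pics/scene0.png')[155:300,250:450]
a=cv2.resize(a,None,fx=3.8,fy=3.8,interpolation=cv2.INTER_CUBIC);cv2.imwrite('pics/topz.png',a)
for c in ['top','scene']:
    h=cv2.cvtColor(cv2.imread(f'pics/{c}0.png'),cv2.COLOR_BGR2HSV)
    m=((cv2.inRange(h,(0,150,80),(8,255,255))|cv2.inRange(h,(172,150,80),(180,255,255))))
    n,l,s,ce=cv2.connectedComponentsWithStats(m)
    for i in range(1,n):
        if s[i,4]>60: print(c,s[i],ce[i])
E
```

```text
top [363   0  10   8  64] [367.421875   3.1875  ]
top [253 218  23  18 370] [263.89459459 226.09189189]
scene [262 235  30  24 471] [276.51380042 246.65605096]
```

View pics/topz.png

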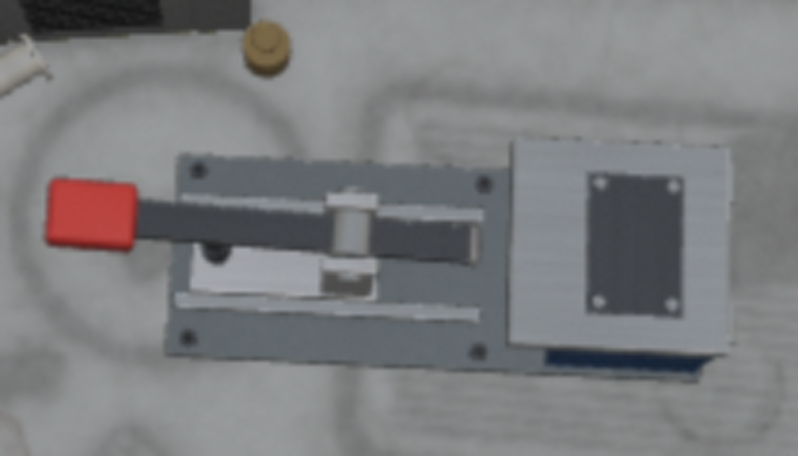

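```bash
python3 - <<'E'
from station import *
import numpy as np
from scipy.optimize import least_squares
m=camera_model('top');ms=camera_model('scene')
def pr(m,X):
    c=X@m['R'].T+m['t'];return np.c_[m['fx']*c[:,0]/c[:,2]+m['cx'],m['fy']*c[:,1]/c[:,2]+m['cy']]
uv=np.array([[178,154],[166,353],[512,139],[732,147],[729,353],[510,346]])/3.8+[240,170]
def pts(p):
    x,y,a,c=p;R=np.array([[np.cos(a),-np.sin(a)],[np.sin(a),np.cos(a)]])
    B=np.array([[-.16,.07,.01],[-.16,-.07,.01],[.06,.067,.103],[.198,.067,.103],[.198,-.067,.103],[.06,-.067,.103],[c-.05-.166,0,.124],[c-.05-.193,0,.117],[-.16,-.07,.01]])
    return np.c_[B[:,:2]@R.T+[x,y],B[:,2]]
T=np.vstack([uv,[[263.9,226.3]]])
f=lambda p:np.r_[(pr(m,pts(p)[:7])-T).ravel()]
r=least_squares(f,[.5,-.1,-1.57,.005]);print(r.x,np.round(f(r.x).reshape(-1,2),1).tolist())
P=pts(r.x);print('padtop,padend',P[6],P[7]);print('scene proj',pr(ms,P[6:8]),pr(ms,P[2:6]))
def gp(m,u,v,z):
    d=m['R'].T@np.array([(u-m['cx'])/m['fx'],(v-m['cy'])/m['fy'],1]);o=-m['R'].T@m['t'];return o+d*(z-o[2])/d[2]
for n,u,v,z in [('phone',282,322,.015),('weight',311,182,.03),('spool',176,316,.05),('tape',431,301,.02)]:print(n,gp(m,u,v,z))
s=sense();print(s['time_s'])
x,y,a,c=r.x;ex=np.array([np.cos(a),np.sin(a)]);print('ex',ex)
E
```

```text
[ 0.56073462 -0.03375798 -1.68690351  0.01379369] [[-0.1, -0.0], [-0.2, 0.8], [0.5, -0.6], [-0.2, -0.1], [0.5, 0.6], [-0.4, -0.3], [0.0, -0.3]]
padtop,padend [0.58415951 0.1670869  0.124     ] [0.58728737 0.19390511 0.117     ]
scene proj [[278.27553135 244.24212136]
 [267.60748383 251.97694152]] [[355.85811798 184.29295406]
 [398.99787631 162.66015958]
 [435.9160749  193.69569042]
 [391.84769061 218.06094592]]
phone [0.36336548 0.14449225 0.015     ]
weight [0.71525793 0.0491064  0.03      ]
spool [0.39386161 0.396355   0.05      ]
tape [ 0.38906361 -0.2285779   0.02      ]
1.0
ex [-0.11584649 -0.99326713]
```

```bash
python3 - <<'E'
from station import *
import numpy as np,cv2
P=[np.array([[m['fx'],0,m['cx']],[0,m['fy'],m['cy']],[0,0,1]])@np.c_[m['R'],m['t']] for m in map(camera_model,['top','scene'])]
for n,a,b in [('coil right',(231,218),(238,270)),('handle right',(195,211),(203,277)),('handle left',(130,195),(118,279)),('padtop',(263.9,226),(278.,244))]:
    X=cv2.triangulatePoints(P[0],P[1],np.float64(a),np.float64(b));print(n,(X[:3]/X[3]).ravel().round(3))
E
```

```text
coil right [0.623 0.252 0.069]
handle right [0.634 0.33  0.105]
handle left [0.669 0.465 0.182]
padtop [0.584 0.167 0.125]
```

Emit:
{"method": "arm_command", "body": {"motion": [[0,0,0,0,0,0,0.118],[0,0,0,0,0,0,0.118],[0,0,0,0,0,0,0.118],[0,-15,40,0,0,0,0],[0,-15,40,0,0,0,0],[0,-15,40,0,0,0,0],[0,-15,40,0,0,0,0],[0,-15,40,0,0,0,0]]}}

```text
time_s: 1.8
tcp_pos: [0.2454, -0.416, 0.2307]
ee_rot: [[-0.993, 0.116, 0.0], [0.116, 0.993, -0.0], [-0.0, -0.0, -1.0]]
wrist_force: [1.3, 0.1, 0.6]
gripper_width: 0.358
gripper_force: 0.0
```

Emit:
{"method": "arm_command", "body": {"motion": [[0,-16,41,0,0,0,0],[0,-16,41,0,0,0,0],[0,-16,41,0,0,0,0],[0,-16,41,0,0,0,0],[0,-16,41,0,0,0,0],[0,-16,41,0,0,0,0],[0,-16,41,0,0,0,0],[0,-16,41,0,0,0,0]]}}

```text
time_s: 2.6
tcp_pos: [0.4107, -0.1047, 0.2311]
ee_rot: [[-0.993, 0.115, 0.001], [0.115, 0.993, 0.0], [-0.001, 0.0, -1.0]]
wrist_force: [1.0, -1.9, 0.2]
gripper_width: 0.007
gripper_force: 0.0
```

Emit:
{"method": "arm_command", "body": {"motion": [[0,-16,41,0,0,0,0],[0,-16,41,0,0,0,0],[0,-16,41,0,0,0,0],[0,-16,41,0,0,0,0],[0,-16,41,0,0,0,0],[0,-16,41,0,0,0,0],[0,-16,41,0,0,0,0],[0,-16,41,0,0,0,0]]}}

```text
time_s: 3.4
tcp_pos: [0.5759, 0.2062, 0.2307]
ee_rot: [[-0.993, 0.116, 0.0], [0.116, 0.993, 0.0], [-0.0, 0.0, -1.0]]
wrist_force: [1.1, -0.1, -0.1]
gripper_width: 0.005
gripper_force: 0.0
```

```bash
python3 - <<'E'
from station import *
import numpy as np,cv2
s=sense();print(s['tcp_pos'],s['time_s'])
ims=[capture(c) for c in ('wrist','scene')]
cv2.imwrite('pics/a.png',np.hstack([cv2.resize(i,(400,300)) for i in ims])[:,:,::-1])
E
```

```text
[0.57589648 0.2062157  0.23070109] 3.4
```

View pics/a.png

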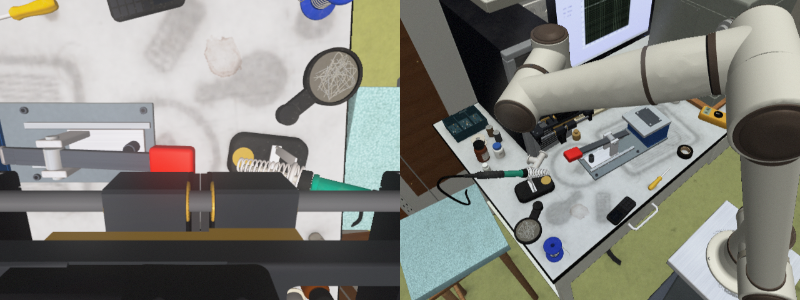

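Emit:
{"method": "arm_command", "body": {"motion": [[0,-13,38,0,0,0,0],[0,0,0,30,0,0,0],[0,0,0,30,0,0,0],[0,0,0,30,0,0,0],[0,0,0,30,0,0,0],[0,0,0,0,0,0,0]]}}

```text
time_s: 4.1
tcp_pos: [0.5895, 0.2385, 0.106]
ee_rot: [[-0.993, 0.117, -0.009], [0.117, 0.993, -0.005], [0.008, -0.006, -1.0]]
wrist_force: [-0.3, -1.7, -0.6]
gripper_width: 0.005
gripper_force: 0.0
```

```bash
python3 - <<'E'
from station import *
import numpy as np,cv2
s=sense();print(s['tcp_pos'],s['wrist_force'])
im=capture('wrist');cv2.imwrite('pics/b.png',im[:,:,::-1])
E
```

```text
[0.58954404 0.23847665 0.10597992] [-0.32190576 -1.7343975  -0.55796281]
```

View pics/b.png

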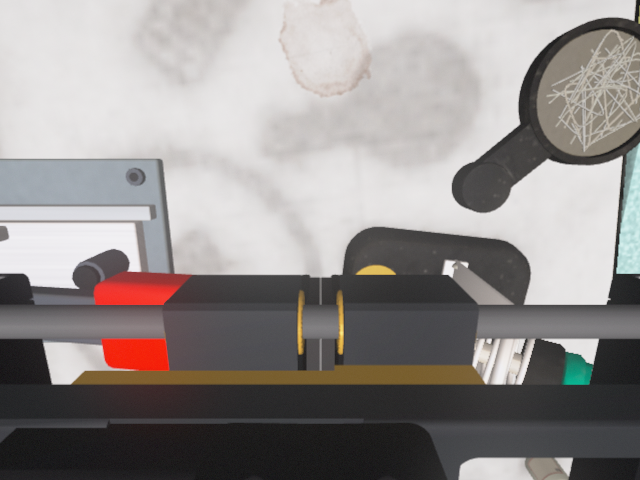

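Emit:
{"method": "arm_command", "body": {"motion": [[0,-3,-8,0,0,0,0],[0,0,-8,0,0,0,0],[0,0,-8,0,0,0,0],[0,0,-6,0,0,0,0],[0,0,-6,0,0,0,0],[0,0,-6,0,0,0,0],[0,0,-6,0,0,0,0]]}}

```text
time_s: 4.85
tcp_pos: [0.5906, 0.1942, 0.1115]
ee_rot: [[-0.993, 0.116, 0.003], [0.116, 0.993, 0.004], [-0.002, 0.004, -1.0]]
wrist_force: [-1.0, 5.5, 1.1]
gripper_width: 0.004
gripper_force: 2.7
```

Emit:
{"method": "arm_command", "body": {"motion": [[0,0,-5,0,0,0,0],[0,0,-5,0,0,0,0],[0,0,0,0,0,0,0]]}}

```text
time_s: 5.15
tcp_pos: [0.5893, 0.1835, 0.1114]
ee_rot: [[-0.993, 0.116, 0.002], [0.116, 0.993, 0.002], [-0.002, 0.002, -1.0]]
wrist_force: [-0.1, 4.5, 1.9]
gripper_width: 0.006
gripper_force: 1.8
```

Emit:
{"method": "arm_command", "body": {"motion": [[0,0,-4,0,0,0,0],[0,0,-4,0,0,0,0],[0,0,-3,0,0,0,0],[0,0,0,0,0,0,0]]}}

```text
time_s: 5.55
tcp_pos: [0.588, 0.1725, 0.1111]
ee_rot: [[-0.993, 0.116, 0.002], [0.116, 0.993, 0.002], [-0.001, 0.002, -1.0]]
wrist_force: [-0.5, 4.8, 1.0]
gripper_width: 0.008
gripper_force: 2.1
```

Emit:
{"method": "arm_command", "body": {"motion": [[0,0,-3,0,0,0,0],[0,0,-3,0,0,0,0],[0,0,-2,0,0,0,0],[0,0,0,0,0,0,0]]}}

```text
time_s: 5.95
tcp_pos: [0.5874, 0.1668, 0.1112]
ee_rot: [[-0.993, 0.116, 0.003], [0.116, 0.993, 0.005], [-0.003, 0.005, -1.0]]
wrist_force: [-1.2, 10.7, 0.9]
gripper_width: 0.005
gripper_force: 5.1
```

Emit:
{"method": "arm_command", "body": {"motion": [[0,0,-3,0,0,0,0],[0,0,-2,0,0,0,0],[0,0,0,0,0,0,0],[0,0,0,0,0,0,0]]}}

```text
time_s: 6.35
tcp_pos: [0.5876, 0.1664, 0.1117]
ee_rot: [[-0.993, 0.115, 0.007], [0.115, 0.993, 0.012], [-0.006, 0.012, -1.0]]
wrist_force: [-4.9, 22.7, 2.4]
gripper_width: 0.005
gripper_force: 10.9
```

Emit:
{"method": "arm_command", "body": {"motion": [[0,0,12,0,0,0,0],[0,0,13,0,0,0,0],[0,0,0,-25,0,0,0],[0,0,0,-25,0,0,0],[0,0,0,0,0,0,0]]}}

```text
time_s: 6.85
tcp_pos: [0.591, 0.1839, 0.164]
ee_rot: [[-0.993, 0.115, 0.006], [0.115, 0.993, 0.001], [-0.006, 0.002, -1.0]]
wrist_force: [0.1, 0.8, 0.1]
gripper_width: 0.0
gripper_force: 0.0
```

```bash
python3 - <<'E'
from station import *
import numpy as np,cv2
s=sense();p=s['tcp_pos'];print(p,s['wrist_force'])
d=s['ee_rot'].T@(np.array([.5796,.1281,p[2]])-p) if hasattr(s['ee_rot'],'T') else np.array(s['ee_rot']).T@(np.array([.5796,.1281,p[2]])-p)
print(d)
im=capture('top');cv2.imwrite('pics/c.png',cv2.resize(im[170:290,220:450],None,fx=3,fy=3,interpolation=2)[:,:,::-1])
E
```

```text
[0.5910099  0.18394168 0.16403712] [0.12352722 0.78852396 0.08139629]
[ 0.00488559 -0.05678552 -0.00012361]
```

View pics/c.png

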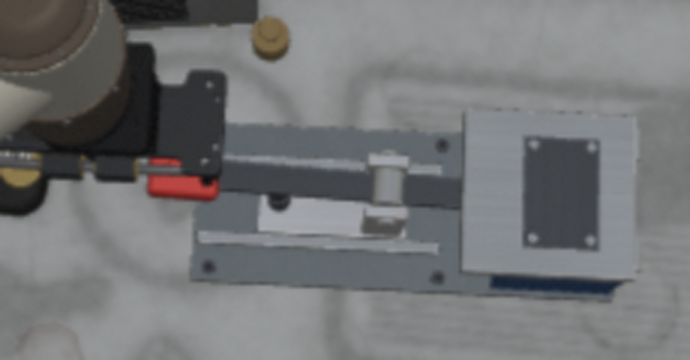

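Emit:
{"method": "arm_command", "body": {"motion": [[0,2,-29,0,0,0,0],[0,2,-28,0,0,0,0],[0,0,0,10,0,0,0],[0,0,0,10,0,0,0],[0,0,0,10,0,0,0],[0,0,0,10,0,0,0],[0,0,0,0,0,0,0]]}}

```text
time_s: 7.6
tcp_pos: [0.5786, 0.1286, 0.1197]
ee_rot: [[-0.993, 0.114, -0.001], [0.114, 0.993, -0.0], [0.0, -0.001, -1.0]]
wrist_force: [-3.0, 1.0, 8.3]
gripper_width: 0.009
gripper_force: 3.7
```

Emit:
{"method": "arm_command", "body": {"motion": [[0,0,0,8,0,0,0],[0,0,0,8,0,0,0],[0,0,0,8,0,0,0],[0,0,0,7,0,0,0],[0,0,0,7,0,0,0],[0,0,0,7,0,0,0],[0,0,0,0,0,0,0]]}}

```text
time_s: 8.3
tcp_pos: [0.5788, 0.1284, 0.076]
ee_rot: [[-0.993, 0.114, 0.001], [0.114, 0.993, -0.0], [-0.001, -0.0, -1.0]]
wrist_force: [-2.2, 1.5, 6.0]
gripper_width: 0.005
gripper_force: 3.3
```

Emit:
{"method": "arm_command", "body": {"motion": [[0,0,0,4,0,0,0],[0,0,0,4,0,0,0],[0,0,0,3,0,0,0],[0,0,0,3,0,0,0],[0,0,0,0,0,0,0],[0,0,0,0,0,0,0]]}}

```text
time_s: 8.9
tcp_pos: [0.5787, 0.1269, 0.0627]
ee_rot: [[-0.993, 0.114, -0.0], [0.114, 0.993, -0.002], [-0.0, -0.002, -1.0]]
wrist_force: [-0.9, -3.6, 9.4]
gripper_width: 0.008
gripper_force: 3.5
```

Emit:
{"method": "arm_command", "body": {"motion": [[0,0,0,3,0,0,0],[0,0,0,3,0,0,0],[0,0,0,0,0,0,0],[0,0,0,0,0,0,0]]}}

```text
time_s: 9.3
tcp_pos: [0.579, 0.1269, 0.0607]
ee_rot: [[-0.994, 0.113, 0.001], [0.113, 0.994, -0.003], [-0.002, -0.003, -1.0]]
wrist_force: [-8.3, -4.6, 28.4]
gripper_width: 0.006
gripper_force: 12.7
```

Emit:
{"method": "arm_command", "body": {"motion": [[0,0,0,0,0,0,0],[0,0,0,0,0,0,0],[0,0,0,0,0,0,0],[0,0,0,0,0,0,0]]}}

```text
time_s: 9.7
tcp_pos: [0.579, 0.1268, 0.0607]
ee_rot: [[-0.994, 0.113, 0.002], [0.113, 0.994, -0.003], [-0.002, -0.003, -1.0]]
wrist_force: [-8.9, -3.6, 27.5]
gripper_width: 0.008
gripper_force: 12.6
```

```bash
python3 - <<'E'
from station import *
import cv2
im=capture('scene');cv2.imwrite('pics/d.png',cv2.resize(im[130:310,230:470],None,fx=3.2,fy=3.2,interpolation=2)[:,:,::-1])
E
```

```text
(no output)
```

View pics/d.png

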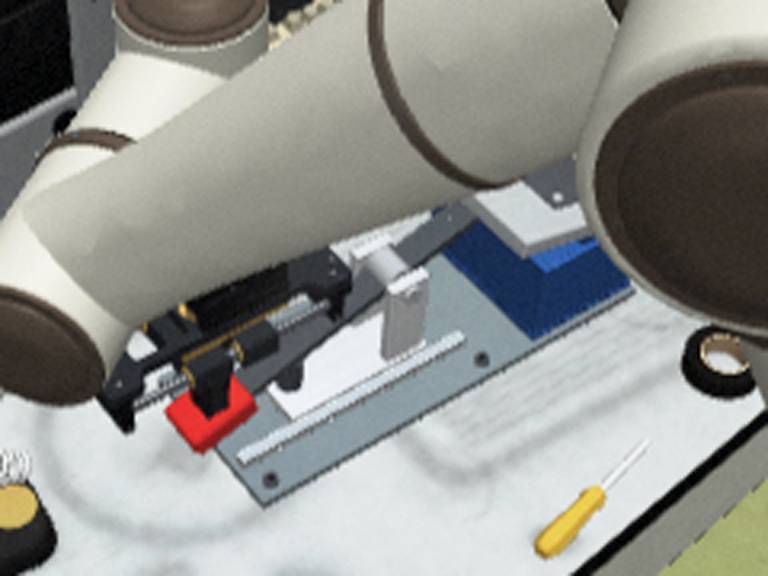

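The picture shows the flap raised on the nose. The lever is on its stop: the force rose to 28 N with almost no further travel.

```bash
python3 -c "
from station import *
print(finish_job())"
```

```text
the job is handed in; nothing more can be done
None
```

The job is handed in, but no verdict came back: the carriage was pushed home to its hard stop, and the red pad is still held down at about 27 N with the lever on its stop and the flap raised.

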